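# Close the parts tumbler with its lugged lid

### The arm

A 6-joint arm with a two-finger parallel gripper is mounted at the origin on a cart in front of the work surface, level with it; the furniture and walls round the work are solid. World frame = base frame: x ahead of the robot, y to its left, z up, the work surface at z = 0. Lengths are in m, angles in rad, forces in N, time in s.
With the tool pointing down it reaches from about 0.25 to 0.775 m from the base axis. Payload 4 kg.
Tool frame: the origin (TCP) lies on the centre line of the jaws, within the pads' length; the fingertips stand 22 mm ahead of it and the grasp point (between the pads) lies 3 mm ahead of it; z points along the fingers, y is the direction in which the jaws open and shut (so a half turn about z gives the same grasp; the last joint's range is limited). The gripper opens to 94 mm and grips with 3 to 60 N. Pads are 16 mm wide; open, the fingers measure 119 mm over their backs; the gripper's body (75 mm by 177 mm) begins 78 mm behind the grasp point.
Start: joints at [-1.217, 0.087, 1.371, -0, 1.684, -0.103], TCP at [0.243, -0.494, 0.228] pointing down, gripper open.
Joint ranges: [-3.1, 3.1], [-0.76, 2.03], [0.27, 2.55], [-1.08, 4.22], [0.17, 2.65], [-2.57, 2.57]. Speed limits (rad/s): [2.79, 2.79, 3.14, 3.14, 3.14, 3.14].

### API

Orientations are given as [roll, pitch, yaw] about the fixed x, y, z axes, in that order (R = Rz(yaw) Ry(pitch) Rx(roll)).
In Python, from bench import robot gives the robot as it stands. The module is installed in compiled form; this text tells all that it offers.
- The arm moves only by the shell command python3 -m inch 'ROWS'. ROWS is JSON, a list of rows, each an object with "linear": the shift along the world's x, y, z scaled (see below), a list of three; "twist": the turn about the world's z scaled (see below); "gripper": the opening, from 0 (shut) to 1 (fully open). In form: [{"linear": [x, y, z], "twist": twist, "gripper": gripper}, ...]. A call has 1 to 10 rows; each row is the pose to reach, as a shift and turn from the pose commanded when the call began; what a row does not reach only later rows make up. The controller multiplies each number of a shift by 0.1 m and each number of a turn by 60 degrees. A row lasts 1/12 s, in which the tool goes at most 41.7 mm and 7.16 degrees, less where a joint would pass 70% of its speed; a pose out of reach is approached as far as the arm can. A call with a number of a shift or a turn outside -1 to 1 is refused whole. A call with a gripper value outside its range is refused whole. The fingers move at their own pace and stop on an object; the grip force is fixed at half the most. Time passes only in rows, so rows that repeat a pose let the fingers close. It gives the time, the measured TCP pose, the force and the opening at its end, in the units of the state.
- robot.get_obs(): the state, without advancing time (a new reading comes with each control period).
- robot.snapshot(name): name is "side" or "top"; returns a dict with "image" (384x512x3 uint8, red, green, blue), "depth" (384x512 float32, m along the optical axis (not along the pixel's ray), 0 where there is no reading), "mtx" (3x3 intrinsics, pixels), "k1" (the pictures are not rectified: a ray, as slopes to the right and down, at radius r is drawn at 1 + k1 r^2 times it, then the intrinsics apply), "rvec" (rotation vector, rad) and "tvec" (3), from world to camera coordinates, as OpenCV has them. Camera axes: x right, y down, z forward; pixel columns grow to the right and rows downward; lengths in m; the calibration is good to about 2 mm. A picture is of the moment at which its call begins.
- robot.close_job(): hands the job in, once; it reports no verdict.
The state is a dict: "time": time; "joint_positions": joint angles; "qvel": joint speeds; "joint_torque": joint torques, N m; "tool_pos": TCP position; "ee_rot": TCP orientation; "wrist_force": force on the tool from outside, world axes, zero at the start; "wrist_torque": the same for the moment, N m; "width": finger opening in m.
Only numpy, scipy, OpenCV 4.12 (cv2) and the standard library are available. Lean on these libraries where they do the work, as an engineer would, in place of code of your own. Each camera call takes 0.05 s, during which the arm holds its last target.

### The job

Close the parts tumbler: fit the black lid with the orange grip bar into the mouth of the tilted blue drum. Its three lugs must drop into the drum's notches, which you find by turning the lid with light pressure, so that the flange sits flush on the rim all round. Leave it there, and do not push the tools and tape lying about out of their places.

Things in the scene. Friction and masses are not known exactly. Their poses are not given: they have to be found in the camera images.
- lid: Loose black lid, 0.26 to 0.49 kg, lying grip up on the bench. Origin: centre of its underside (plane of the lug feet); z is its axis, towards the grip. Going up z: three lugs 0 to 10 mm, round spigot 109 mm across from 10 to 20 mm, flange 132 mm across from 20 to 27 mm, orange grip bar 26 to 63 mm, centred.
- lid_grip (a point): Point in the middle of the lid's orange grip bar, 50 mm up the lid's axis from its origin; axes as the lid's. The bar is 80 mm long along x, 18 mm wide along y; its top is 13 mm above this point, the flange 23 mm below it.
- lid_lug (a point): Foot of one of the lid's three lugs, on the lid's x axis, 47.5 mm from its centre; the others stand at 120 and 240 degrees from it. Each lug is 20 mm wide (across the radius) and reaches from 41.5 to 53.5 mm from the axis.
- tumbler: Grey stand, 165 x 150 mm, fixed to the bench, carrying the blue drum (140 mm across, 92 mm long), whose axis leans 30 degrees from vertical to the stand's -x side. Origin: on the bench under the foot of that axis. A stiff drive holds the drum (3 N m to turn it) at an angle about its axis that is not given and differs each time.
- mouth (a point): Centre of the drum's mouth in the plane of the rim, about 180 mm up. z is the drum's axis pointing out of the mouth; x and y belong to the stand and say nothing of the drum's angle. Inside the rim is a round recess, 115 mm across. Home, the flange lies on the rim and the lid's origin is 20 mm below this point along z.
- ledge (a point): Point on the drum axis 12 mm below the rim, in the plane of the recess's ledge (40 to 57 mm from the axis); axes as the mouth's. The ledge has three notches 120 degrees apart, 26 mm wide, 20 mm deep. Lugs on the ledge: lid's origin at this point, flange 8 mm off the rim. Turn the lid either way, at most 120 degrees, and a notch lets it 8 mm down.
- hammer: Bystander: claw hammer, 122 x 284 x 30 mm, lying near the front of the bench. Origin at the centre of its underside.
- f_clamp: Bystander: F clamp, 93 x 265 x 30 mm, lying near the front of the bench. Origin at the centre of its underside.
- tape_measure: Bystander: yellow tape measure, 37 x 70 x 64 mm. Origin at the centre of its underside.
- tape_masking: Bystander: roll of masking tape, 104 mm across, 25 mm high. Origin at the centre of its underside.

How it is judged:
By the outcome, as a careful person would: the job done as asked, in the order asked, and still so for the second after the job is handed in, with the robot touching nothing.
It also fails if it takes over 67 s, if anything falls off the work surface, if the arm or the gripper's body presses on something with over 40 N, if the wrist force passes 120 N, or if a joint passes its speed limit or range.

## Working session

There is one attempt and no reset: what is moved stays moved. The work goes in short steps, Python scripts to look and compute and a shell command to move; the robot and the scene stay as the last step left them, time stands still between calls to the robot, and variables do not carry over. Pictures are saved under pics/ and viewed, and the job is handed in when it is done.

```bash
mkdir -p pics; ls; cat > h.py <<'E'
import numpy as np, cv2
from bench import robot
def snap(n):
    s=robot.snapshot(n); s['R']=cv2.Rodrigues(np.array(s['rvec'],float))[0]; s['t']=np.array(s['tvec'],float).reshape(3); s['K']=np.array(s['mtx'],float); return s
def ray(s,uv):
    K=s['K']; d=np.array([(uv[0]-K[0,2])/K[0,0],(uv[1]-K[1,2])/K[1,1]]); p=d.copy()
    for _ in range(30): p=d/(1+s['k1']*(p@p))
    return -s['R'].T@s['t'], s['R'].T@np.array([p[0],p[1],1.])
def onz(s,uv,z):
    o,d=ray(s,uv); return o+d*(z-o[2])/d[2]
def dep(s,uv):
    o,d=ray(s,uv); return o+d*s['depth'][int(round(uv[1])),int(round(uv[0]))]
def cloud(s,mask):
    vv,uu=np.nonzero(mask&(s['depth']>0)); K=s['K']
    d=np.stack([(uu-K[0,2])/K[0,0],(vv-K[1,2])/K[1,1]],1); p=d.copy()
    for _ in range(30): p=d/(1+s['k1']*(p**2).sum(1,keepdims=True))
    z=s['depth'][vv,uu][:,None]; c=np.hstack([p*z,z]); return (c-s['t'])@s['R']
def proj(s,P):
    c=s['R']@np.array(P)+s['t']; p=c[:2]/c[2]; p=p*(1+s['k1']*(p@p)); return s['K'][:2,:2]@p+s['K'][:2,2]
def save(s,name,crop=None,sc=1):
    im=s['image'][:,:,::-1]
    if crop: im=im[crop[1]:crop[3],crop[0]:crop[2]]
    cv2.imwrite('pics/'+name,cv2.resize(im,None,fx=sc,fy=sc,interpolation=cv2.INTER_CUBIC))
E
python3 - <<'E'
from h import *
print(robot.get_obs())
for n in ('side','top'):
    s=snap(n); save(s,n+'0.png',sc=1.5); print(n,s['K'],s['k1'],-s['R'].T@s['t'],s['R'])
E
```

```text
pics
{'time': 0.0, 'joint_positions': array([-1.21710526e+00,  8.79680529e-02,  1.37223072e+00, -3.83207730e-05,
        1.68360021e+00, -1.03124601e-01]), 'qvel': array([-0.00077765,  0.00050781,  0.00139399, -0.00120672, -0.00042921,
       -0.00112919]), 'joint_torque': array([-1.17962605e-03, -3.40179420e+01, -3.02435160e+01,  7.16499193e-02,
        3.29965213e-02, -1.70242306e-04]), 'tool_pos': array([ 0.24240059, -0.49314963,  0.22630894]), 'ee_rot': array([-3.13939413e+00, -1.89238836e-04,  4.56811188e-01]), 'wrist_force': array([-0.07779467,  0.05185718,  0.21590628]), 'wrist_torque': array([-0.04588478,  0.03780143, -0.02568157]), 'width': 0.09387643302401605}
side [[388.1018769    0.         258.77621094]
 [  0.         388.1018769  191.79168009]
 [  0.           0.           1.        ]] 0.020871889539366594 [-0.07403839  0.70720342  0.67315927] [[-0.82882035 -0.55945481  0.008194  ]
 [-0.26674955  0.38222563 -0.8847306 ]
 [ 0.49183484 -0.73546847 -0.4660307 ]]
top [[480.12420083   0.         253.54164641]
 [  0.         480.12420083 202.95770012]
 [  0.           0.           1.        ]] 0.017344177475705217 [-0.42920502  0.02105643  1.31889803] [[-0.13736391 -0.99050409 -0.00572701]
 [-0.77573061  0.11117065 -0.62119491]
 [ 0.61593277 -0.08088715 -0.78363517]]
```

View pics/side0.png

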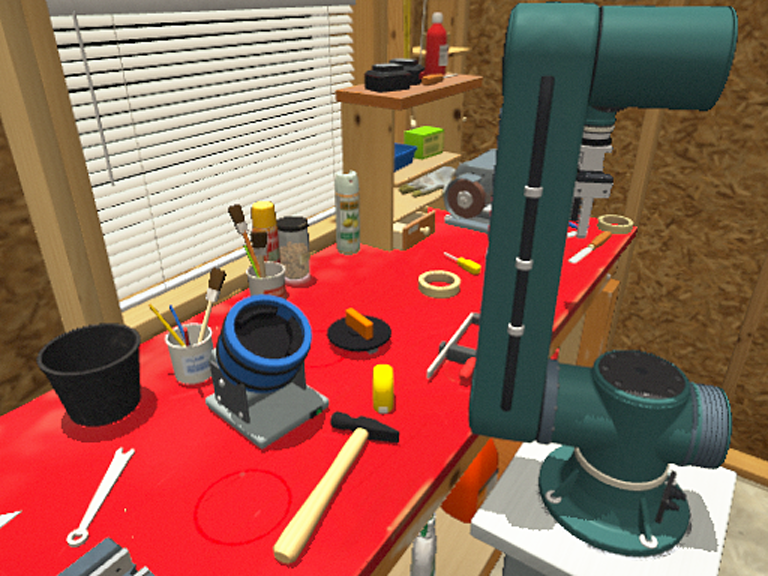

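View pics/top0.png

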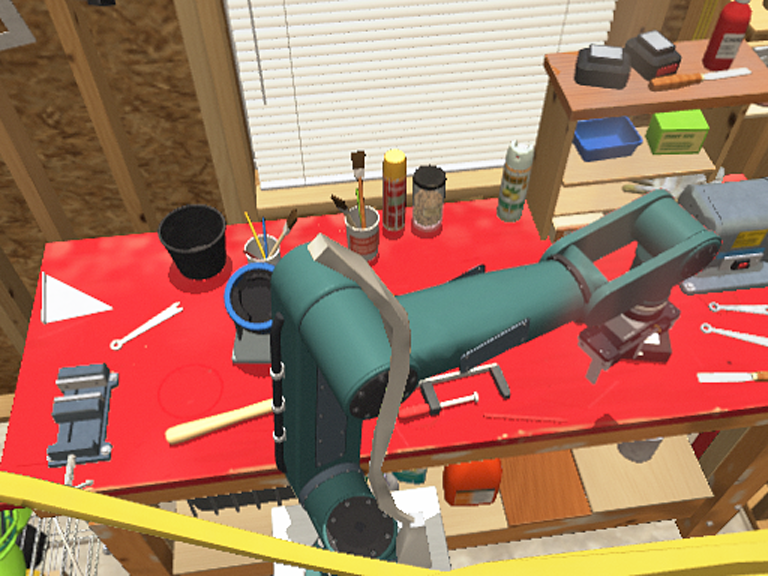

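The side view shows the black lid at about (240,222) with its orange bar at (239,215), and the blue drum mouth at about (177,227). In the top view the arm hides the lid, while the drum is at (168,198). I'll measure both using depth.

```bash
python3 - <<'E'
from h import *
s=snap('side'); save(s,'side1.png',(110,150,310,310),4)
hsv=cv2.cvtColor(s['image'],cv2.COLOR_RGB2HSV)
H,S,V=[hsv[:,:,i].astype(int) for i in range(3)]
box=np.zeros(H.shape,bool); box[190:240,210:265]=1
org=(H>8)&(H<22)&(S>150)&box
P=cloud(s,org); print('orange',len(P),P.min(0),P.max(0))
top=P[P[:,2]>0.058]; print(len(top),np.median(P[:,2]),top.mean(0))
(c,sz,a)=cv2.minAreaRect(top[:,:2].astype(np.float32)*1000); print('bar top',c,sz,a)
# black flange
blk=(V<70)&box; Q=cloud(s,blk); Q=Q[(Q[:,2]>.020)&(Q[:,2]<.034)]
print(len(Q)); h=cv2.convexHull(Q[:,:2].astype(np.float32)*1000); print('flange',cv2.minEnclosingCircle(h), cv2.fitEllipse(h))
box[:]=0; box[190:275,140:215]=1
blue=(H>95)&(H<125)&(S>120)&box
B=cloud(s,blue); print('blue',len(B),B.min(0),B.max(0))
np.save('blue.npy',B)
# mouth rim: plane with ~30deg tilt, RANSAC
rng=np.random.default_rng(0); best=0
for _ in range(3000):
    a,b,c=B[rng.choice(len(B),3,False)]; n=np.cross(b-a,c-a); l=np.linalg.norm(n)
    if l<1e-5: continue
    n/=l; n*=np.sign(n[2]); 
    if abs(n[2]-.866)>.06: continue
    k=(abs((B-a)@n)<.0015).sum()
    if k>best: best=k; bn=n; ba=a
I=B[abs((B-ba)@bn)<.002]; m=I.mean(0); n=np.linalg.svd(I-m)[2][2]; n*=np.sign(n[2]); print(best,'n',n,m,'tilt',np.degrees(np.arccos(n[2])),'az',np.degrees(np.arctan2(n[1],n[0])))
e1=np.cross([0,0,1],n);e1/=np.linalg.norm(e1);e2=np.cross(n,e1)
q=np.stack([(I-m)@e1,(I-m)@e2],1); cc,r=cv2.minEnclosingCircle((q*1000).astype(np.float32)); print('circle',cc,r,'center',m+e1*cc[0]/1e3+e2*cc[1]/1e3)
rr=np.hypot(*(q*1000-np.array(cc)).T); print(np.percentile(rr,[1,5,50,95,99]))
E
```

```text
orange 250 [ 0.51277527 -0.21991387 -0.00079873] [ 0.64044355 -0.06030779  0.06599462]
86 0.04998690024994652 [ 0.54955997 -0.11584982  0.06220806]
bar top (550.93359375, -118.39576721191406) (18.92409896850586, 78.966064453125) 70.86762237548828
552
flange ((549.716064453125, -114.12836456298828), 67.08270263671875) ((550.5303344726562, -116.23101043701172), (127.24906158447266, 130.90171813964844), 4.127072334289551)
blue 1626 [0.46583167 0.08636096 0.050899  ] [0.59895798 0.22171025 0.21259555]
492 n [-0.49500091  0.06551162  0.86641926] [0.52258264 0.15827119 0.17675181] tilt 29.954837055143255 az 172.46091992690805
circle (4.831029891967773, 5.053913593292236) 69.59471893310547 center [0.52628976 0.15290741 0.17927532]
[55.98304636 56.94961578 62.474836   68.10342968 69.3640904 ]
```

View pics/side1.png

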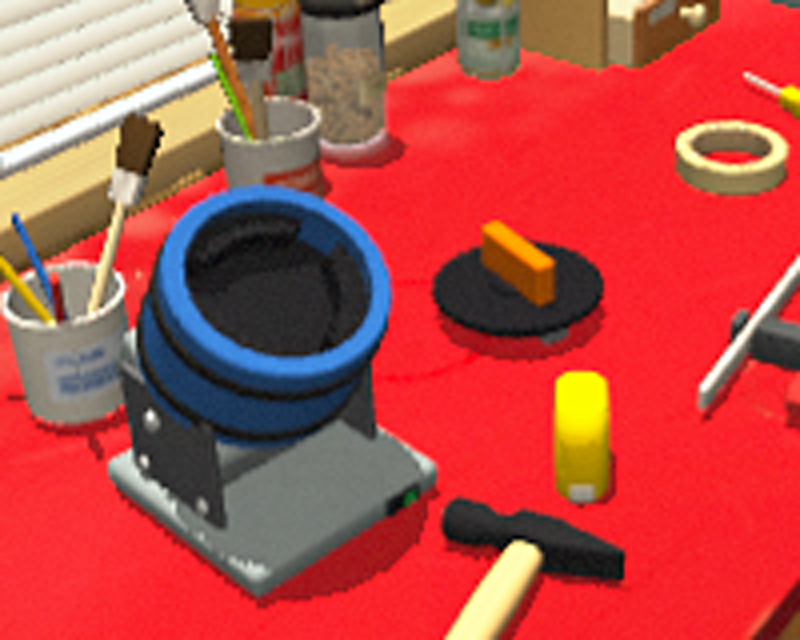

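```bash
python3 - <<'E'
from h import *
s=snap('side'); save(s,'side2.png',(140,190,215,270),8); save(s,'lid2.png',(210,195,270,245),10)
# refine lid: orange
hsv=cv2.cvtColor(s['image'],cv2.COLOR_RGB2HSV);H,S,V=[hsv[:,:,i].astype(int) for i in range(3)]
for z,uv in ((.005,(248.2,234)),): 
    p=onz(s,uv,z); d=p[:2]-[.5505,-.117]; print(p,np.hypot(*d),np.degrees(np.arctan2(d[1],d[0])))
# surroundings near drum higher than .15
a=np.ones(H.shape,bool); C=cloud(s,a)
k=(C[:,2]>.1)&(abs(C[:,0]-.53)<.2)&(abs(C[:,1]-.15)<.25)
D=C[k]
# coarse map of max height
for x in np.arange(.35,.75,.03):
    print('%.2f'%x,[ '%3d'%(1000*D[(abs(D[:,0]-x)<.015)&(abs(D[:,1]-y)<.015)][:,2].max(initial=0)) for y in np.arange(-.1,.41,.03)])
E
```

```text
[ 0.50260609 -0.09901925  0.005     ] 0.05115793491398644 159.42241845381645
0.35 ['  0', '  0', '  0', '  0', '  0', '  0', '  0', '  0', '  0', '  0', '  0', '  0', '  0', '  0', '  0', '  0', '  0']
0.38 ['  0', '  0', '  0', '  0', '  0', '  0', '  0', '  0', '  0', '  0', '  0', '  0', '  0', '  0', '  0', '  0', '  0']
0.41 ['  0', '  0', '  0', '  0', '  0', '  0', '  0', '  0', '  0', '  0', '  0', '  0', '  0', '  0', '  0', '  0', '  0']
0.44 ['  0', '  0', '  0', '  0', '  0', '  0', '  0', '  0', '  0', '  0', '  0', '  0', '  0', '  0', '  0', '  0', '  0']
0.47 ['  0', '  0', '  0', '  0', '  0', '  0', '  0', '162', '155', '153', '154', '  0', '  0', '  0', '  0', '  0', '  0']
0.50 ['  0', '  0', '  0', '  0', '  0', '  0', '179', '177', '152', '155', '168', '166', '  0', '  0', '  0', '  0', '  0']
0.53 ['  0', '  0', '  0', '  0', '  0', '  0', '193', '194', '157', '153', '186', '184', '  0', '  0', '  0', '  0', '  0']
0.56 ['  0', '  0', '  0', '  0', '  0', '  0', '200', '209', '209', '207', '204', '186', '  0', '  0', '  0', '  0', '  0']
0.59 ['  0', '  0', '  0', '  0', '  0', '  0', '  0', '212', '213', '213', '205', '132', '  0', '  0', '  0', '  0', '  0']
0.62 ['  0', '  0', '  0', '  0', '  0', '  0', '  0', '  0', '  0', '152', '151', '  0', '  0', '  0', '  0', '  0', '  0']
0.65 ['  0', '  0', '  0', '  0', '  0', '  0', '  0', '  0', '  0', '  0', '101', '  0', '  0', '  0', '  0', '  0', '  0']
0.68 ['  0', '  0', '  0', '  0', '  0', '  0', '  0', '  0', '  0', '  0', '  0', '  0', '  0', '  0', '  0', '  0', '  0']
0.71 ['  0', '  0', '235', '  0', '  0', '  0', '  0', '  0', '  0', '136', '136', '  0', '  0', '125', '124', '  0', '  0']
0.74 ['  0', '  0', '235', '  0', '  0', '183', '172', '  0', '  0', '  0', '  0', '  0', '126', '126', '123', '123', '  0']
```

View pics/side2.png

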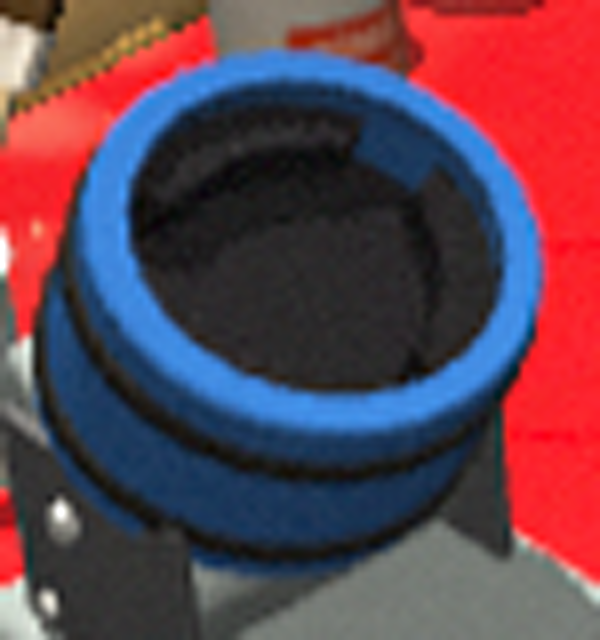

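View pics/lid2.png

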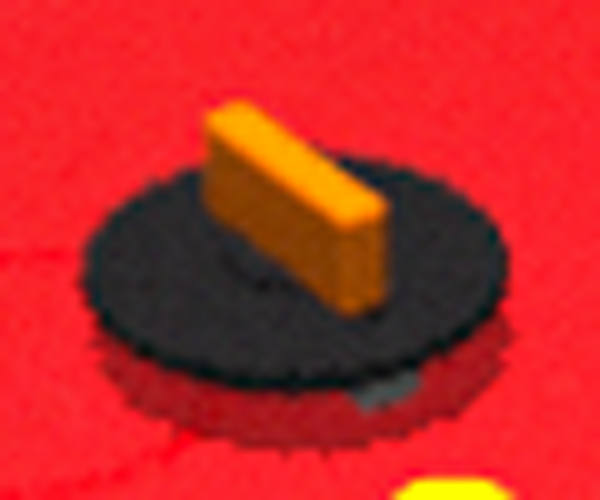

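```bash
python3 -m inch '[{"linear":[0.3,0.3,0],"twist":-0.11,"gripper":1},{"linear":[0.6,0.6,0],"twist":-0.22,"gripper":1},{"linear":[0.8,0.8,0],"twist":-0.33,"gripper":1},{"linear":[1,1,0],"twist":-0.44,"gripper":1},{"linear":[1,1,0],"twist":-0.55,"gripper":1}]'
```

```text
time: 0.62
tool_pos: [0.3456, -0.39, 0.2275]
ee_rot: [-3.14, -0.002, -0.119]
wrist_force: [0.0, -1.6, -0.2]
width: 0.0938
```

The near end of the bar carries a lug at about (248,234). A ledge notch shows as a blue gap between about (185,206) and (194,211). Next I'll get the notch angle about the drum axis.

```bash
cat > geo.py <<'E'
import numpy as np
M=np.array([.5263,.1529,.1793]); n=np.array([-.4957,.0653,.8660]); n/=np.linalg.norm(n)
# frame: ex = stand x (perp to n, pointing uphill +x), ey = horizontal
ey=np.cross(n,[0,0,1]); ey/=np.linalg.norm(ey)
ex=np.cross(ey,n)
if ex[0]<0: ex=-ex; ey=-ey
ey=np.cross(n,ex)
E
python3 - <<'E'
from h import *; from geo import *
print(ex,ey)
s=snap('side')
L=M-.012*n
for u,v in ((362,128),(355,158),(432,170),(412,200),(415,360)):
    uv=(140+(u+.5)/8-.5,190+(v+.5)/8-.5); o,d=ray(s,uv); p=o+d*((L-o)@n)/(d@n)-L
    print((u,v),'r %.1f ang %.1f'%(1e3*np.linalg.norm(p),np.degrees(np.arctan2(p@ey,p@ex))))
t=snap('top'); save(t,'top1.png',sc=1.5); save(t,'top1z.png',(140,165,215,230),8)
E
```

```text
[ 0.85860868 -0.11310701  0.49999793] [ 1.30604550e-01  9.91434542e-01 -6.93889390e-18]
(362, 128) r 54.3 ang -55.2
(355, 158) r 42.1 ang -57.5
(432, 170) r 55.4 ang -82.2
(412, 200) r 42.0 ang -88.2
(415, 360) r 46.6 ang -171.5
```

View pics/top1z.png

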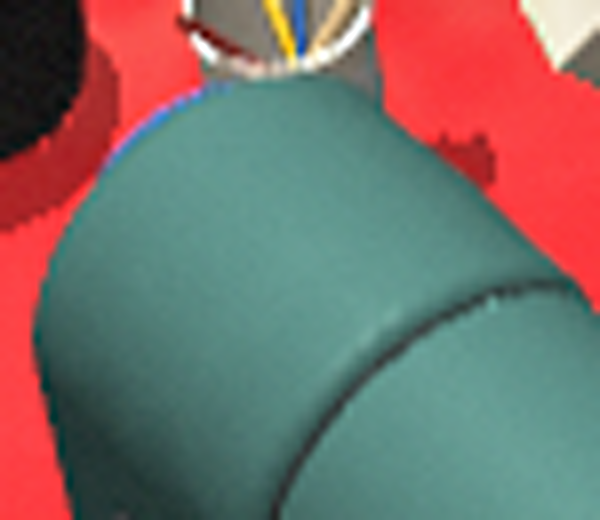

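```bash
python3 -m inch '[{"linear":[0.3,0.3,0],"twist":-0.11,"gripper":1},{"linear":[0.6,0.6,0],"twist":-0.2,"gripper":1},{"linear":[0.8,0.8,0],"twist":-0.2,"gripper":1},{"linear":[1,1,0],"twist":-0.2,"gripper":1}]'; python3 -m inch '[{"linear":[0.3,0.3,0],"twist":0,"gripper":1},{"linear":[0.6,0.6,0],"twist":0,"gripper":1},{"linear":[0.8,0.8,0],"twist":0,"gripper":1},{"linear":[1,1,0],"twist":0,"gripper":1},{"linear":[1,1,0],"twist":0,"gripper":1}]'
```

```text
time: 1.05
tool_pos: [0.4432, -0.2929, 0.2273]
ee_rot: [-3.141, 0.0, -0.326]
wrist_force: [0.2, -0.8, 0.7]
width: 0.0938
time: 1.47
tool_pos: [0.545, -0.1907, 0.2267]
ee_rot: [-3.139, 0.0, -0.321]
wrist_force: [-1.3, 0.4, 0.1]
width: 0.0939
```

The notch centre comes out at about −70.5° (notches at −70, 50 and 170), and the lid's lug sits at the near bar end. So the lid can go in as it lies, and the remaining turn is only about −10°. I'll grasp it now.

```bash
python3 -m inch '[{"linear":[0.05,0.4,-0.1],"twist":-0.01,"gripper":1},{"linear":[0.05,0.74,-0.3],"twist":-0.01,"gripper":1},{"linear":[0.05,0.74,-0.6],"twist":-0.01,"gripper":1},{"linear":[0.05,0.74,-0.85],"twist":-0.01,"gripper":1},{"linear":[0.05,0.74,-0.85],"twist":-0.01,"gripper":1}]'
python3 - <<'E'
from h import *
s=snap('side'); save(s,'side3.png',(190,150,290,250),6)
t=snap('top'); save(t,'top3.png',sc=1.5)
E
```

```text
time: 1.88
tool_pos: [0.5436, -0.1192, 0.136]
ee_rot: [3.141, 0.012, -0.337]
wrist_force: [-1.5, -0.3, -0.9]
width: 0.0938
```

View pics/side3.png

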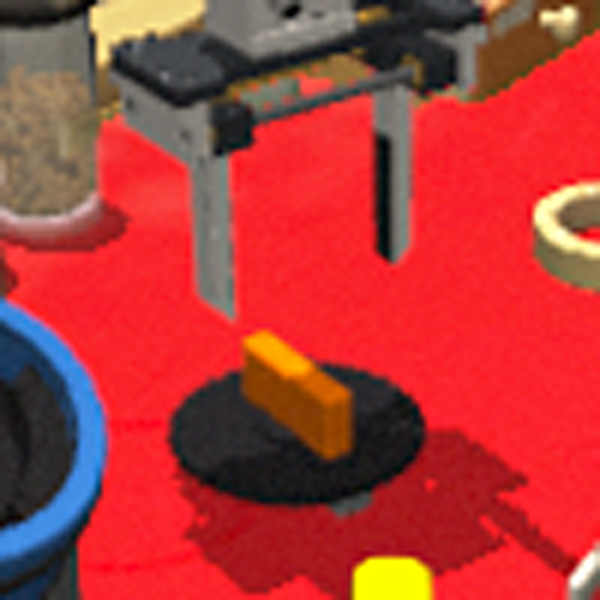

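View pics/top3.png

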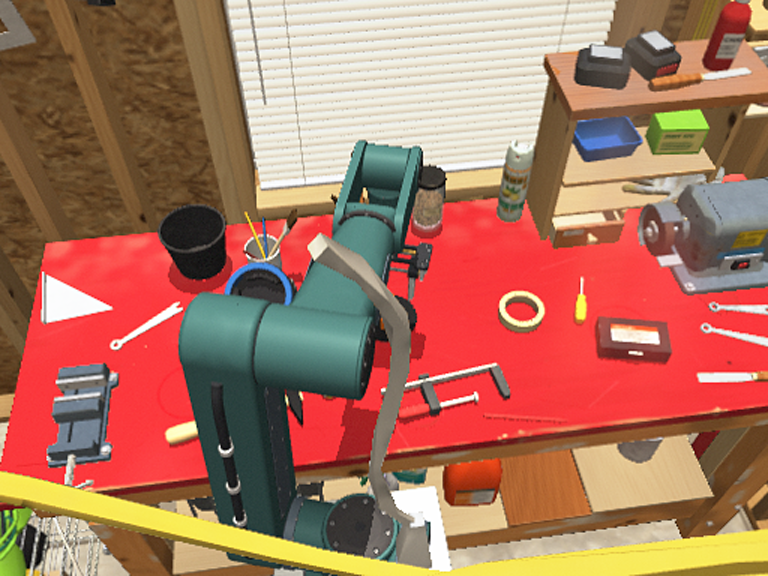

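```bash
python3 -m inch '[{"linear":[0,0,-0.3],"twist":0,"gripper":1},{"linear":[0,0,-0.6],"twist":0,"gripper":1},{"linear":[0,0,-0.85],"twist":0,"gripper":1},{"linear":[0,0,-0.85],"twist":0,"gripper":1},{"linear":[0,0,-0.85],"twist":0,"gripper":1}]'
python3 - <<'E'
from h import *
print(robot.get_obs()['tool_pos'])
s=snap('side'); save(s,'side4.png',(190,150,290,250),6)
E
```

```text
time: 2.4
tool_pos: [0.5478, -0.1207, 0.0584]
ee_rot: [3.141, -0.0, -0.34]
wrist_force: [0.1, -0.4, 0.7]
width: 0.0936
[ 0.5477944  -0.12065955  0.05841024]
```

View pics/side4.png

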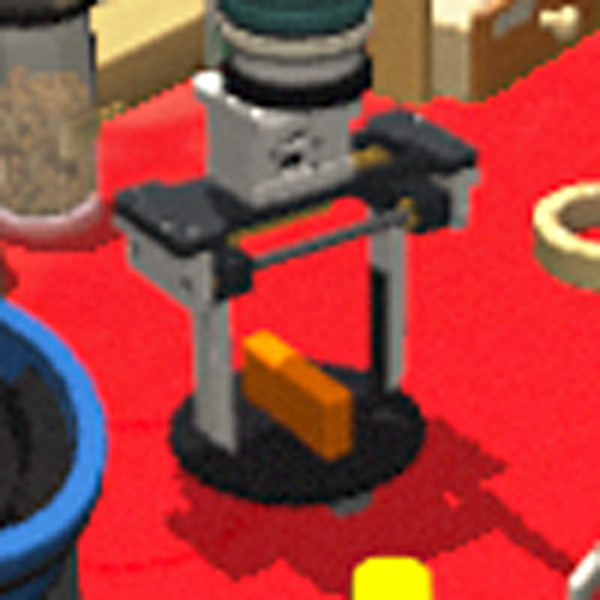

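```bash
python3 -m inch '[{"linear":[0.02,0.04,-0.02],"twist":0.0,"gripper":1},{"linear":[0.02,0.04,-0.02],"twist":0,"gripper":0},{"linear":[0.02,0.04,-0.02],"twist":0,"gripper":0},{"linear":[0.02,0.04,-0.02],"twist":0,"gripper":0},{"linear":[0.02,0.04,-0.02],"twist":0,"gripper":0},{"linear":[0.02,0.04,-0.02],"twist":0,"gripper":0},{"linear":[0.02,0.04,-0.02],"twist":0,"gripper":0},{"linear":[0.02,0.04,-0.02],"twist":0,"gripper":0}]'
python3 - <<'E'
from h import *
o=robot.get_obs(); print(o['width'],o['tool_pos'],o['wrist_force'])
E
```

```text
time: 3.12
tool_pos: [0.5495, -0.1156, 0.0555]
ee_rot: [3.141, 0.0, -0.339]
wrist_force: [-1.1, -0.6, -0.5]
width: 0.0509
0.05093786289539622 [ 0.54952259 -0.11561172  0.05545782] [-1.08190194 -0.5578322  -0.50556591]
```

```bash
python3 -m inch '[{"linear":[0,0,0],"twist":0.0,"gripper":0},{"linear":[0,0,0],"twist":0,"gripper":0},{"linear":[0,0,0],"twist":0,"gripper":0},{"linear":[0,0,0],"twist":0,"gripper":0},{"linear":[0,0,0],"twist":0,"gripper":0},{"linear":[0,0,0],"twist":0,"gripper":0},{"linear":[0,0,0],"twist":0,"gripper":0},{"linear":[0,0,0],"twist":0,"gripper":0}]'
```

```text
time: 3.78
tool_pos: [0.5495, -0.116, 0.0554]
ee_rot: [3.141, 0.0, -0.339]
wrist_force: [-0.5, -1.9, -1.4]
width: 0.0181
```

Gripped: the opening is 18.1 mm. The tool stays vertical, so I'll tilt the lid within the pads by pressing its far edge on the drum's low near rim. First I'll lift and carry it there.

```bash
python3 -m inch '[{"linear":[0,0,0.2],"twist":0,"gripper":0},{"linear":[-0.1,0,0.5],"twist":0,"gripper":0},{"linear":[-0.3,0.1,0.8],"twist":0.05,"gripper":0},{"linear":[-0.6,0.3,1],"twist":0.1,"gripper":0},{"linear":[-0.9,0.5,1],"twist":0.2,"gripper":0},{"linear":[-1,0.7,1],"twist":0.2,"gripper":0},{"linear":[-1,0.7,1],"twist":0.2,"gripper":0}]' && python3 -m inch '[{"linear":[-0.2,0.2,0.2],"twist":0,"gripper":0},{"linear":[-0.42,0.5,0.5],"twist":0,"gripper":0},{"linear":[-0.42,0.8,0.5],"twist":0,"gripper":0},{"linear":[-0.42,1,0.5],"twist":0,"gripper":0},{"linear":[-0.42,1,0.5],"twist":0,"gripper":0}]'
python3 - <<'E'
from h import *
s=snap('side'); save(s,'side5.png',sc=1.5)
E
```

```text
time: 4.37
tool_pos: [0.4465, -0.0417, 0.1546]
ee_rot: [-3.137, 0.003, -0.127]
wrist_force: [-0.5, -0.1, -4.6]
width: 0.0175
time: 4.78
tool_pos: [0.4071, 0.0581, 0.2054]
ee_rot: [-3.138, 0.0, -0.125]
wrist_force: [0.2, -0.2, -3.8]
width: 0.0181
```

View pics/side5.png

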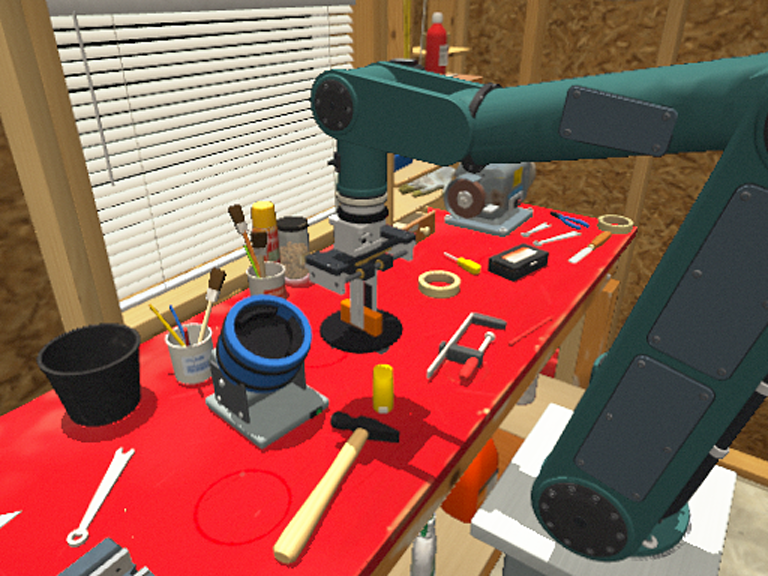

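The lid hangs level at about (240,218), and the wrist reads its weight as about 4 N. Moving on to the near-rim side.

```bash
python3 -m inch '[{"linear":[0,0.3,0],"twist":0,"gripper":0},{"linear":[0,0.6,0],"twist":0,"gripper":0},{"linear":[0,0.9,0],"twist":0,"gripper":0},{"linear":[0,1,0],"twist":0,"gripper":0},{"linear":[0.0,1,0],"twist":0,"gripper":0}]' && python3 -m inch '[{"linear":[0.01,0.1,0],"twist":0,"gripper":0},{"linear":[0.01,0.1,0],"twist":0,"gripper":0},{"linear":[0.01,0.1,0],"twist":0,"gripper":0}]'
python3 - <<'E'
from h import *; from geo import *
s=snap('side'); save(s,'side6.png',(110,110,310,260),4)
o=robot.get_obs(); print(o['tool_pos'],o['ee_rot'])
print(M-.128*ex+.0324*n+[0,0,.003])
E
```

```text
time: 5.25
tool_pos: [0.4073, 0.1557, 0.2041]
ee_rot: [3.141, 0.003, -0.127]
wrist_force: [0.0, 0.1, -4.5]
width: 0.0182
time: 5.5
tool_pos: [0.4087, 0.1637, 0.2051]
ee_rot: [3.141, 0.001, -0.13]
wrist_force: [0.6, 0.3, -4.5]
width: 0.0177
[0.40873449 0.16356171 0.20524142] [ 3.14072212e+00  4.23796607e-04 -1.30736692e-01]
[0.40033692 0.16949348 0.14635953]
```

View pics/side6.png

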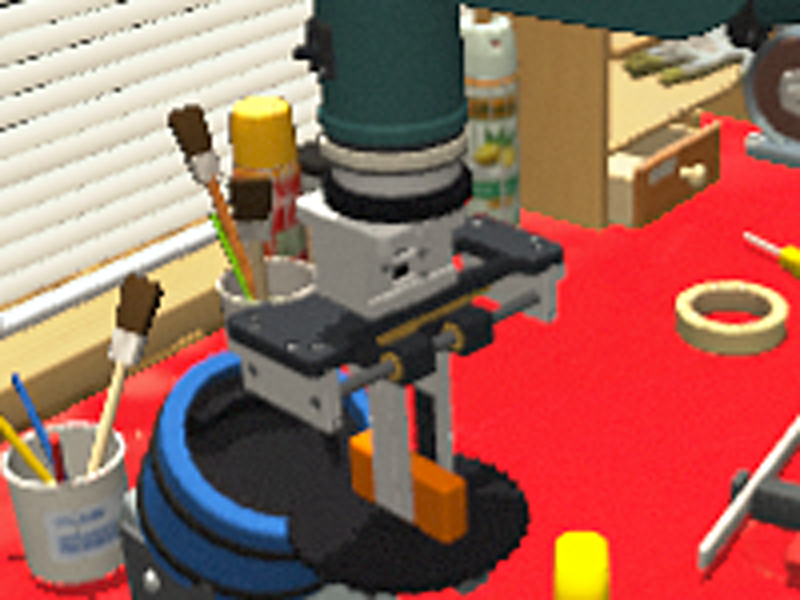

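```bash
python3 -m inch '[{"linear":[0,0.05,-0.06],"twist":0,"gripper":0},{"linear":[0,0.05,-0.14],"twist":0,"gripper":0},{"linear":[-0.01,0.05,-0.2],"twist":0,"gripper":0},{"linear":[-0.01,0.05,-0.24],"twist":0,"gripper":0},{"linear":[-0.02,0.05,-0.28],"twist":0,"gripper":0},{"linear":[-0.02,0.05,-0.32],"twist":0,"gripper":0},{"linear":[-0.02,0.05,-0.32],"twist":0,"gripper":0}]'
python3 - <<'E'
from h import *; from geo import *
s=snap('side'); save(s,'side7.png',(110,110,310,260),4)
o=robot.get_obs(); print(o['wrist_force'],o['wrist_torque'])
E
```

```text
time: 6.13
tool_pos: [0.4048, 0.17, 0.1736]
ee_rot: [-3.141, 0.003, -0.129]
wrist_force: [-6.4, 2.5, 2.4]
width: 0.0178
[-5.97820528  1.85337406  1.75014579] [0.3152667  0.84755438 0.01650811]
```

View pics/side7.png

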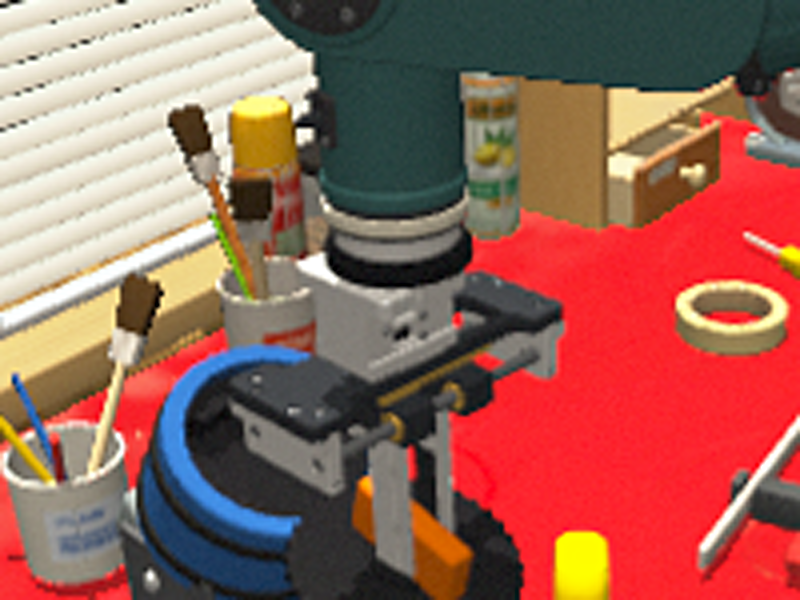

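The bar is now visibly tilted in the pads and the contact force is small. Continuing down.

```bash
python3 -m inch '[{"linear":[-0.01,0,-0.04],"twist":0,"gripper":0},{"linear":[-0.02,0,-0.08],"twist":0,"gripper":0},{"linear":[-0.03,0,-0.12],"twist":0,"gripper":0},{"linear":[-0.04,0,-0.16],"twist":0,"gripper":0},{"linear":[-0.05,0,-0.2],"twist":0,"gripper":0},{"linear":[-0.06,0,-0.24],"twist":0,"gripper":0},{"linear":[-0.06,0,-0.26],"twist":0,"gripper":0},{"linear":[-0.06,0,-0.26],"twist":0,"gripper":0}]'
python3 - <<'E'
from h import *; from geo import *
s=snap('side'); save(s,'side8.png',(110,110,310,260),4)
o=robot.get_obs(); print(o['wrist_force'],o['wrist_torque'])
E
```

```text
time: 6.85
tool_pos: [0.4005, 0.1695, 0.1471]
ee_rot: [-3.142, 0.0, -0.129]
wrist_force: [-1.8, 3.3, 0.8]
width: 0.0179
[-1.65449442  2.86038211  0.50333521] [0.41637486 0.06323407 0.16398551]
```

View pics/side8.png

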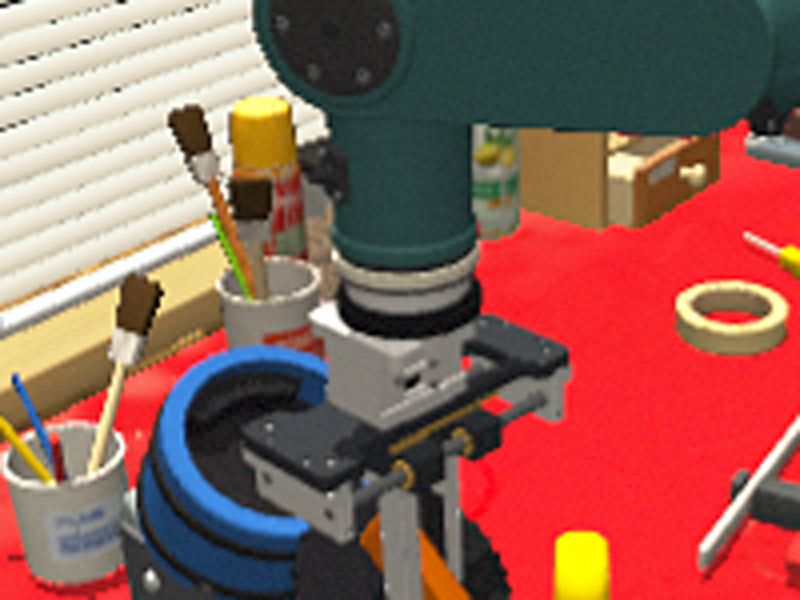

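```bash
python3 -m inch '[{"linear":[-0.05,0,0.2],"twist":0,"gripper":0},{"linear":[-0.05,0,0.5],"twist":0,"gripper":0},{"linear":[-0.05,0,0.8],"twist":0,"gripper":0},{"linear":[-0.05,0,1],"twist":0,"gripper":0},{"linear":[-0.05,0,1],"twist":0,"gripper":0}]' && python3 -m inch '[{"linear":[0.2,-0.02,0.2],"twist":0,"gripper":0},{"linear":[0.5,-0.06,0.3],"twist":0,"gripper":0},{"linear":[0.7,-0.1,0.3],"twist":0,"gripper":0},{"linear":[0.8,-0.1,0.3],"twist":0,"gripper":0},{"linear":[0.8,-0.1,0.3],"twist":0,"gripper":0},{"linear":[0.8,-0.1,0.3],"twist":0,"gripper":0}]'
python3 - <<'E'
from h import *; from geo import *
s=snap('side'); save(s,'side9.png',(110,80,310,260),4)
t=snap('top'); save(t,'top9.png',sc=1.5)
o=robot.get_obs(); print(o['wrist_force'],o['wrist_torque'],o['tool_pos'])
E
```

```text
time: 7.32
tool_pos: [0.3976, 0.1689, 0.251]
ee_rot: [-3.141, -0.007, -0.131]
wrist_force: [0.5, 0.7, -4.4]
width: 0.018
time: 7.82
tool_pos: [0.4745, 0.1589, 0.2745]
ee_rot: [3.139, 0.006, -0.13]
wrist_force: [-0.2, -0.3, -3.8]
width: 0.0176
[-0.07674482  0.24584975 -5.39309393] [0.07210802 0.05779149 0.0479936 ] [0.47428114 0.15932455 0.27600737]
```

View pics/side9.png

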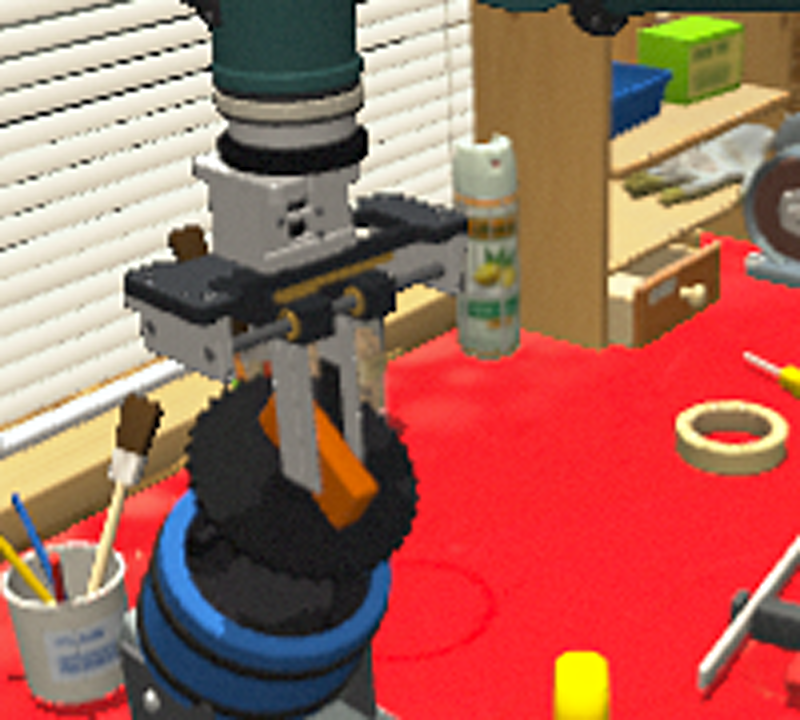

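View pics/top9.png

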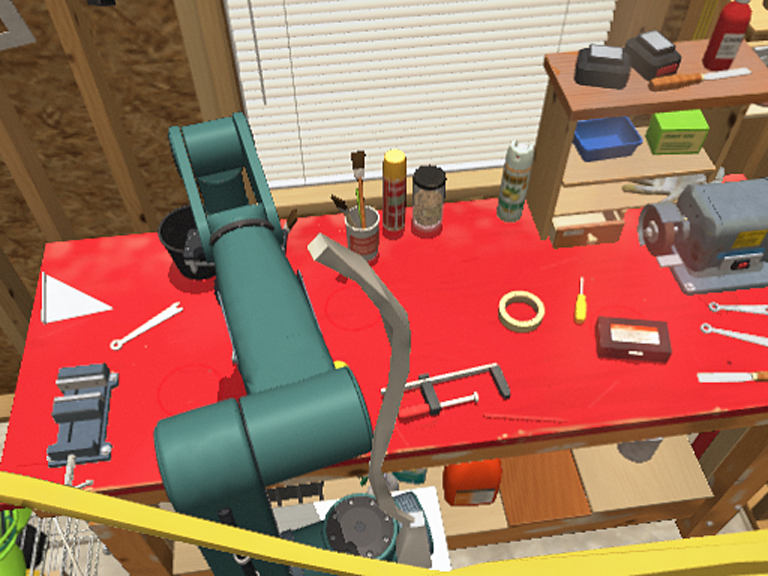

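The lid stays tilted over the mouth, with the flange spanning about (158–214, 180–223). I'll fit the plane and centre of its flange.

```bash
cat > lidfit.py <<'E'
from h import *; from geo import *
def fit(s,G,verbose=True):
    hsv=cv2.cvtColor(s['image'],cv2.COLOR_RGB2HSV);H,S,V=[hsv[:,:,i].astype(int) for i in range(3)]
    C=cloud(s,(V<75)&(S<120)); 
    C=C[(np.linalg.norm(C-G,axis=1)<.085)]
    rng=np.random.default_rng(1);best=0
    for _ in range(2000):
        a,b,c=C[rng.choice(len(C),3,False)]; m=np.cross(b-a,c-a); l=np.linalg.norm(m)
        if l<1e-5: continue
        m/=l; m*=np.sign(m[2])
        if m@n<.94 or abs((a-G)@m+.026)>.012: continue
        k=(abs((C-a)@m)<.0015).sum()
        if k>best: best=k;bm=m;ba=a
    I=C[abs((C-ba)@bm)<.0025]; mu=I.mean(0); m=np.linalg.svd(I-mu)[2][2]; m*=np.sign(m[2])
    e1=np.cross(m,[0,0,1.]);e1/=np.linalg.norm(e1);e2=np.cross(e1,m)
    q=np.stack([(I-mu)@e1,(I-mu)@e2],1)*1e3
    h=cv2.convexHull(q.astype(np.float32)); cc,r=cv2.minEnclosingCircle(h)
    ctr=mu+e1*cc[0]/1e3+e2*cc[1]/1e3
    tilt=np.degrees(np.arccos(m[2])); az=np.degrees(np.arctan2(m[1],m[0]))
    print('inl',best,'lid n',m.round(3),'tilt %.1f az %.1f'%(tilt,az),'r %.1f'%r,'top centre',ctr.round(4))
    return m,ctr
E
python3 - <<'E'
from lidfit import *
s=snap('side'); o=robot.get_obs(); G=o['tool_pos']-[0,0,.003]
m,c=fit(s,G); print('G rel along m %.1f'%(1e3*(G-c)@m), 'lateral', (1e3*((G-c)-((G-c)@m)*m)).round(1))
d=c-M; print('lid ctr rel mouth: n %.1f ex %.1f ey %.1f'%tuple(1e3*d@v for v in (n,ex,ey)))
# mouth re-fit w/ visible blue
E
```

```text
inl 1087 lid n [-0.587  0.075  0.806] tilt 36.3 az 172.7 r 67.8 top centre [0.4879 0.1607 0.2546]
G rel along m 23.2 lateral [ 0.1 -3.   0.4]
lid ctr rel mouth: n 84.7 ex 3.8 ey 2.7
```

```bash
cat > circ.py <<'E'
from lidfit import *
from scipy.optimize import least_squares
def circ(s,mask,P0,nn,r,tol,e1,e2):
    cs,_=cv2.findContours(mask.astype(np.uint8),cv2.RETR_LIST,cv2.CHAIN_APPROX_NONE)
    q=[]
    for c in cs:
        for uv in c[:,0]:
            o,d=ray(s,uv.astype(float)); p=o+d*((P0-o)@nn)/(d@nn)-P0; q.append([p@e1,p@e2])
    q=np.array(q)*1e3; c=np.zeros(2)
    for t in (tol,tol*.6,2.5):
        k=abs(np.hypot(*(q-c).T)-r)<t
        f=least_squares(lambda x:np.hypot(q[k,0]-x[0],q[k,1]-x[1])-r-0.0,c,loss='soft_l1'); c=f.x
    a=np.degrees(np.arctan2(*(q[k]-c).T[::-1])); hist=np.histogram(a,8,(-180,180))[0]
    print('centre',c.round(2),'n',k.sum(),hist,'rms',np.sqrt(np.mean(f.fun**2)).round(2)); return c,q
def masks(s):
    hsv=cv2.cvtColor(s['image'],cv2.COLOR_RGB2HSV);H,S,V=[hsv[:,:,i].astype(int) for i in range(3)]
    return (V<75)&(S<120),(H>95)&(H<125)&(S>120)
E
python3 - <<'E'
from circ import *
s=snap('side'); o=robot.get_obs(); G=o['tool_pos']-[0,0,.003]
bl,bu=masks(s)
m,c=fit(s,G)
e2=np.cross(m,ex);e2/=np.linalg.norm(e2);e1=np.cross(e2,m)
k=np.zeros(bl.shape,bool);k[150:240,140:225]=1
cl,_=circ(s,bl&k,c,m,66,8,e1,e2)
k[:]=0;k[190:290,140:215]=1
cm,_=circ(s,bu&k,M,n,70,6,ex,ey)   # outer rim
cm2,_=circ(s,bu&k,M,n,57.5,4,ex,ey)
lc=c+e1*cl[0]/1e3+e2*cl[1]/1e3; g=lc+.0254*m-M
print('G cam rel M: n %.1f ex %.1f ey %.1f'%tuple(1e3*g@v for v in (n,ex,ey)))
g=G-M; print('G tool rel M: n %.1f ex %.1f ey %.1f'%tuple(1e3*g@v for v in (n,ex,ey)))
E
```

```text
inl 1132 lid n [-0.588  0.073  0.806] tilt 36.3 az 172.9 r 67.4 top centre [0.4875 0.161  0.2549]
centre [-0.12  0.89] n 77 [12 10 11  8 13 17  3  3] rms 1.33
centre [-5.22  5.53] n 100 [17 11  0  0 13 17 20 22] rms 1.21
centre [-0.36 -1.93] n 74 [14  3  0  0  7 16 16 18] rms 0.98
G cam rel M: n 110.5 ex 0.6 ey 3.7
G tool rel M: n 108.2 ex 2.2 ey -0.2
```

```bash
python3 - <<'E'
from geo import *
from scipy.optimize import least_squares
B=np.load('blue.npy'); d=B-M; I=d[abs(d@n)<.003]
A=np.c_[I@ex,I@ey,np.ones(len(I))]; print('plane resid (slope,slope,off mm)',np.linalg.lstsq(A,I@n,rcond=None)[0]*[57.3,57.3,1e3])
q=np.c_[I@ex,I@ey]*1e3; c=np.zeros(2)
for _ in range(5):
    r=np.hypot(*(q-c).T);a=np.arctan2(*(q-c).T[::-1]); b=((a+np.pi)/(2*np.pi)*24).astype(int)%24
    T=[];Rm=[];
    for i in range(24):
        k=(b==i)&(r>54)&(r<73)
        if k.sum()>6: T.append(-np.pi+(i+.5)*2*np.pi/24);Rm.append(r[k].mean())
    T=np.array(T);Rm=np.array(Rm)
    X=np.linalg.lstsq(np.c_[np.cos(T),np.sin(T),np.ones(len(T))],Rm,rcond=None)[0]; c=c+X[:2]
print(c,X[2],len(T),Rm.round(1))
E
```

```text
plane resid (slope,slope,off mm) [-0.01718968 -0.23931366 -0.1225161 ]
[-0.69669371 -0.23545918] 62.60531001177911 24 [63.1 62.5 63.1 62.4 62.5 62.4 62.6 61.7 63.5 62.8 63.  62.1 61.6 62.5
 63.3 62.9 63.3 62.2 62.6 62.1 62.3 62.4 62.6 62.7]
```

```bash
python3 -m inch '[{"linear":[0.05,-0.01,-0.1],"twist":0,"gripper":0},{"linear":[0.1,-0.03,-0.25],"twist":0,"gripper":0},{"linear":[0.15,-0.05,-0.35],"twist":0,"gripper":0},{"linear":[0.2,-0.05,-0.45],"twist":0,"gripper":0},{"linear":[0.2,-0.05,-0.46],"twist":0,"gripper":0},{"linear":[0.2,-0.05,-0.46],"twist":0,"gripper":0}]'
python3 - <<'E'
from circ import *
s=snap('side'); save(s,'side10.png',(110,110,310,260),4)
o=robot.get_obs(); G=o['tool_pos']-[0,0,.003]
g=G-M; print('G tool rel M: n %.1f ex %.1f ey %.1f'%tuple(1e3*g@v for v in (n,ex,ey)),o['wrist_force'])
m,c=fit(s,G)
g=c+.0254*m-M; print('G cam rel M: n %.1f ex %.1f ey %.1f'%tuple(1e3*g@v for v in (n,ex,ey)))
E
```

```text
time: 8.52
tool_pos: [0.4951, 0.1543, 0.2301]
ee_rot: [3.141, 0.003, -0.13]
wrist_force: [-0.9, -0.0, -3.7]
width: 0.0177
G tool rel M: n 57.7 ex -2.2 ey -2.5 [ 0.15185203 -0.1511834  -4.94497016]
inl 994 lid n [-0.587  0.072  0.806] tilt 36.2 az 173.0 r 67.1 top centre [0.5095 0.1563 0.2094]
G cam rel M: n 59.9 ex -2.6 ey 1.1
```

View pics/side10.png

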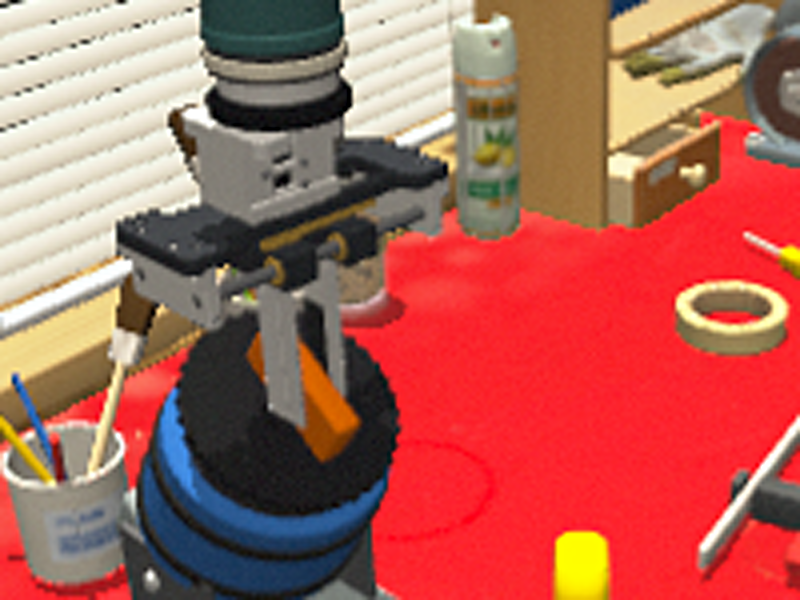

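```bash
python3 - <<'E'
from h import *
s=snap('side')
for u,v in ((135,320),(128,350),(130,300),(180,215),(200,300),(120,240)): print((u,v),dep(s,(110+u/4,110+v/4)).round(3))
E
```

```text
(135, 320) [0.741 0.076 0.161]
(128, 350) [0.739 0.087 0.142]
(130, 300) [0.747 0.073 0.173]
(180, 215) [0.512 0.216 0.35 ]
(200, 300) [-0.074  0.707  0.673]
(120, 240) [0.532 0.24  0.339]
```

The brushes stand far back at x of about 0.74, so they are clear. Descending to the first contact.

```bash
python3 -m inch '[{"linear":[0.02,0,-0.04],"twist":0,"gripper":0},{"linear":[0.04,0,-0.08],"twist":0,"gripper":0},{"linear":[0.06,-0.01,-0.1],"twist":0,"gripper":0},{"linear":[0.07,-0.01,-0.12],"twist":0,"gripper":0},{"linear":[0.07,-0.01,-0.12],"twist":0,"gripper":0}]'
python3 - <<'E'
from circ import *
s=snap('side'); save(s,'side11.png',(110,110,310,260),4)
o=robot.get_obs(); G=o['tool_pos']-[0,0,.003]
g=G-M; print('G tool rel M: n %.1f ex %.1f ey %.1f'%tuple(1e3*g@v for v in (n,ex,ey)),o['wrist_force'],o['wrist_torque'])
m,c=fit(s,G)
g=c+.0254*m-M; print('G cam rel M: n %.1f ex %.1f ey %.1f'%tuple(1e3*g@v for v in (n,ex,ey)))
E
```

```text
time: 9.03
tool_pos: [0.5026, 0.1532, 0.2188]
ee_rot: [3.141, 0.001, -0.13]
wrist_force: [-0.5, -0.2, -4.5]
width: 0.0178
G tool rel M: n 43.7 ex -2.0 ey -2.7 [-0.40341748 -0.14919984 -4.92017006] [0.02849672 0.10068325 0.00610728]
inl 962 lid n [-0.59   0.076  0.804] tilt 36.5 az 172.6 r 66.9 top centre [0.5158 0.1555 0.1973]
G cam rel M: n 46.2 ex -3.2 ey 1.2
```

```bash
python3 -m inch '[{"linear":[0.01,0,-0.02],"twist":0,"gripper":0},{"linear":[0.02,0,-0.03],"twist":0,"gripper":0},{"linear":[0.03,0,-0.04],"twist":0,"gripper":0},{"linear":[0.05,0,-0.05],"twist":0,"gripper":0},{"linear":[0.05,0,-0.05],"twist":0,"gripper":0}]'
cat > st.py <<'E'
import sys
from circ import *
s=snap('side'); save(s,sys.argv[1]+'.png',(110,110,310,260),4)
o=robot.get_obs(); G=o['tool_pos']-[0,0,.003]
g=G-M; print('G tool rel M: n %.1f ex %.1f ey %.1f'%tuple(1e3*g@v for v in (n,ex,ey)),o['wrist_force'].round(1),o['wrist_torque'].round(2))
m,c=fit(s,G)
g=c-M; print('lid top rel M: n %.1f ex %.1f ey %.1f (home 7, ledge 15)'%tuple(1e3*g@v for v in (n,ex,ey)),'tilt err ex %.1f ey %.1f deg'%tuple(np.degrees(m@v) for v in (ex,ey)))
E
python3 st.py side12
```

```text
time: 9.5
tool_pos: [0.5077, 0.1528, 0.217]
ee_rot: [3.141, -0.002, -0.13]
wrist_force: [-3.5, -1.7, 5.4]
width: 0.0178
G tool rel M: n 39.3 ex 1.4 ey -2.5 [-4.5 -1.7  5.5] [-0.48  1.16 -0.02]
inl 953 lid n [-0.549  0.068  0.833] tilt 33.6 az 172.9 r 67.2 top centre [0.5187 0.1548 0.1949]
lid top rel M: n 17.4 ex 1.1 ey 0.9 (home 7, ledge 15) tilt err ex -3.6 ey -0.2 deg
```

View pics/side12.png

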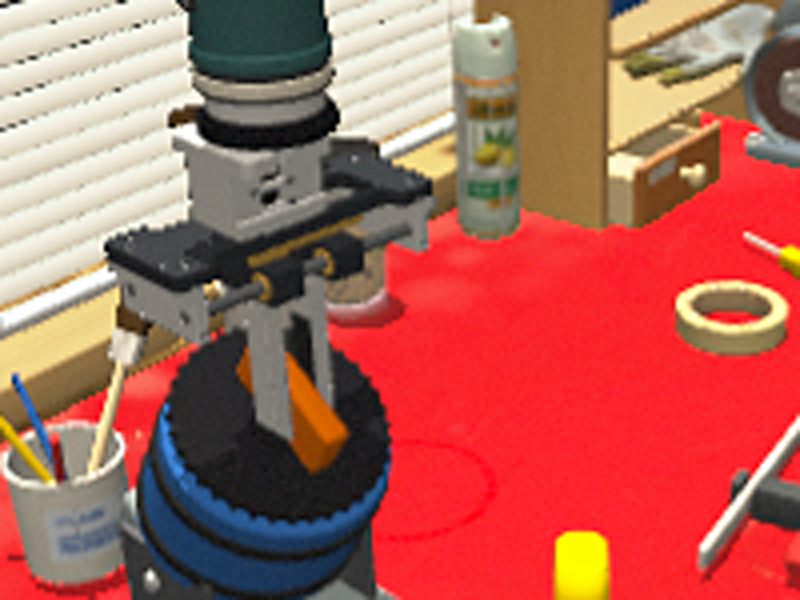

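Near-lug contact: the tilt is coming back to 33.6° and the lid is centred within about 1 mm. I'll press a little more.

```bash
python3 -m inch '[{"linear":[0.01,0,-0.02],"twist":0,"gripper":0},{"linear":[0.01,0,-0.03],"twist":0,"gripper":0},{"linear":[0.01,0,-0.04],"twist":0,"gripper":0},{"linear":[0.01,0,-0.04],"twist":0,"gripper":0}]'; python3 st.py side13
```

```text
time: 9.88
tool_pos: [0.5104, 0.1525, 0.2158]
ee_rot: [3.142, -0.009, -0.13]
wrist_force: [-2.3, -3.1, 11.6]
width: 0.0177
G tool rel M: n 36.8 ex 3.2 ey -2.5 [-3.  -4.8 11.8] [-0.75  0.96 -0.06]
inl 938 lid n [-0.523  0.068  0.85 ] tilt 31.8 az 172.6 r 66.4 top centre [0.5198 0.1545 0.1937]
lid top rel M: n 15.8 ex 1.4 ey 0.7 (home 7, ledge 15) tilt err ex -1.8 ey -0.0 deg
```

```bash
python3 -m inch '[{"linear":[0,0,0],"twist":0,"gripper":0.22},{"linear":[0,0,0],"twist":0,"gripper":0.22},{"linear":[0,0,0.02],"twist":0,"gripper":0.22},{"linear":[-0.02,0,0.03],"twist":0,"gripper":0.22},{"linear":[-0.02,0,0.04],"twist":0,"gripper":0.22}]'; python3 st.py side14
```

```text
time: 10.35
tool_pos: [0.5066, 0.1535, 0.2145]
ee_rot: [-3.141, -0.0, -0.129]
wrist_force: [1.4, 0.2, 1.1]
width: 0.0207
G tool rel M: n 37.6 ex -0.9 ey -1.9 [-0.1  0.6  0.6] [0.05 0.04 0.01]
inl 968 lid n [-0.498  0.07   0.864] tilt 30.2 az 172.0 r 67.6 top centre [0.5189 0.1555 0.1923]
lid top rel M: n 15.1 ex -0.2 ey 1.6 (home 7, ledge 15) tilt err ex -0.2 ey 0.3 deg
```

View pics/side14.png

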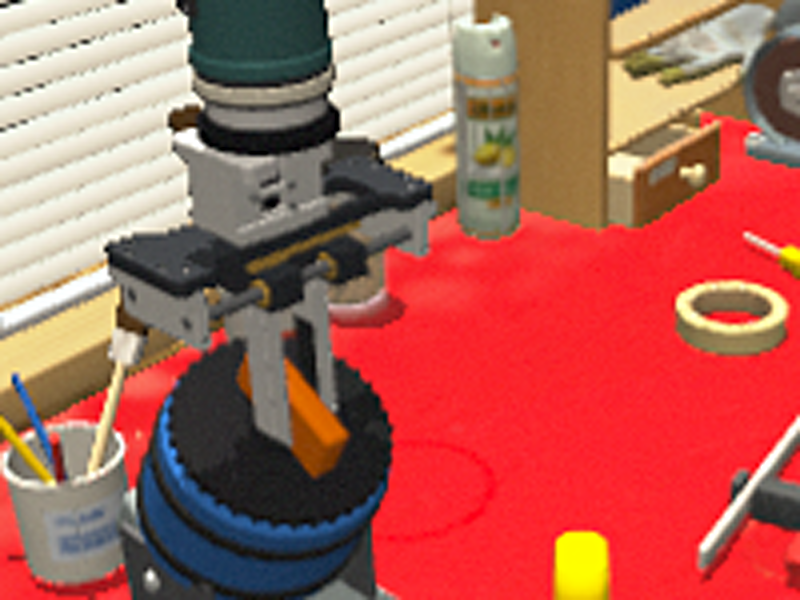

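The lid rests squarely on the ledge: flange top 15.1 mm above the rim, tilt 30.2°. The jaws are loosely round the bar. Now I'll turn it the −10° or so.

```bash
python3 -m inch '[{"linear":[0,0,0],"twist":-0.06,"gripper":0.22},{"linear":[0,0,0],"twist":-0.12,"gripper":0.22},{"linear":[0,0,0],"twist":-0.18,"gripper":0.22},{"linear":[0,0,0],"twist":-0.22,"gripper":0.22},{"linear":[0,0,0],"twist":-0.26,"gripper":0.22},{"linear":[0,0,0],"twist":-0.3,"gripper":0.22},{"linear":[0,0,0],"twist":-0.3,"gripper":0.22}]'; python3 st.py side15
```

```text
time: 10.98
tool_pos: [0.5049, 0.1545, 0.214]
ee_rot: [3.141, 0.005, -0.443]
wrist_force: [-4.5, 0.9, 1.8]
width: 0.0211
G tool rel M: n 38.2 ex -2.6 ey -1.3 [-4.6  0.7  1.6] [0.65 0.83 0.35]
inl 993 lid n [-0.484  0.099  0.87 ] tilt 29.6 az 168.5 r 66.8 top centre [0.5151 0.1557 0.1914]
lid top rel M: n 16.2 ex -3.9 ey 1.3 (home 7, ledge 15) tilt err ex 0.5 ey 2.0 deg
```

View pics/side15.png

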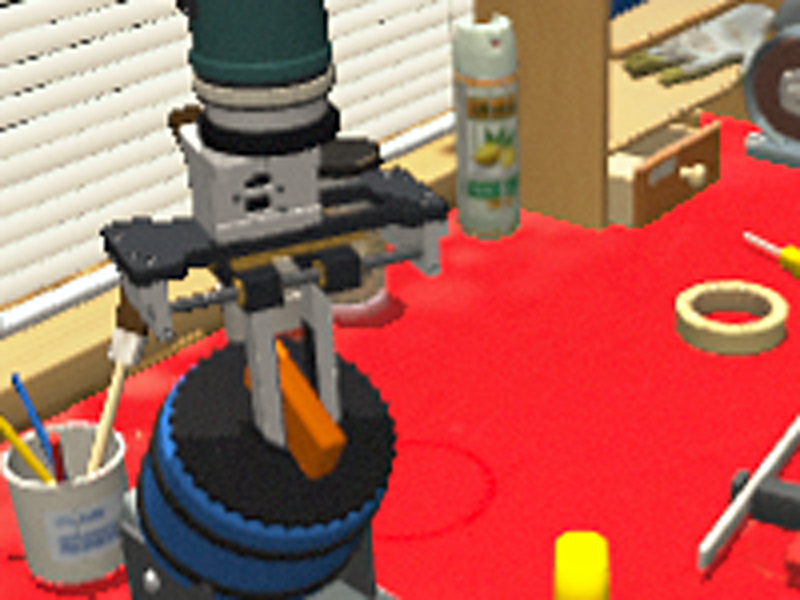

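```bash
cat >> st.py <<'E'
hsv=cv2.cvtColor(s['image'],cv2.COLOR_RGB2HSV);H,S,V=[hsv[:,:,i].astype(int) for i in range(3)]
O=cloud(s,(H>8)&(H<22)&(S>150)); O=O[np.linalg.norm(O-G,axis=1)<.06]-c
h=O@m; T=O[(h>.006)&(h<.040)]
e2=np.cross(m,ex);e2/=np.linalg.norm(e2);e1=np.cross(e2,m)
q=(np.c_[T@e1,T@e2]*1e3).astype(np.float32); (cc,sz,a)=cv2.minAreaRect(q)
if sz[0]<sz[1]: a+=90
print('bar rect',np.round(cc,1),np.round(sz,1),'angle about n %.1f'%((a+90)%180-90),'(need ~%.1f)'%(-10))
E
python3 st.py side15b
python3 -m inch '[{"linear":[0,0,0],"twist":-0.0,"gripper":0.3},{"linear":[0,0,0],"twist":0,"gripper":0.3},{"linear":[0,0,0],"twist":0,"gripper":0.3}]'; python3 st.py side16
```

```text
G tool rel M: n 38.1 ex -2.6 ey -1.3 [-4.5  2.2  3. ] [0.61 0.89 0.37]
inl 976 lid n [-0.484  0.097  0.87 ] tilt 29.6 az 168.7 r 67.6 top centre [0.515  0.1559 0.1913]
lid top rel M: n 16.2 ex -4.0 ey 1.5 (home 7, ledge 15) tilt err ex 0.5 ey 1.9 deg
bar rect [ 0.7 -0.4] [19.3 79.7] angle about n -6.3 (need ~-10.0)
time: 11.33
tool_pos: [0.5068, 0.1527, 0.2139]
ee_rot: [3.14, -0.001, -0.444]
wrist_force: [-0.2, -1.2, -0.3]
width: 0.028
G tool rel M: n 37.0 ex -0.9 ey -2.6 [-0.8 -1.9 -1.8] [-0.2   0.04  0.04]
inl 935 lid n [-0.476  0.011  0.879] tilt 28.4 az 178.7 r 67.3 top centre [0.5173 0.1532 0.1893]
lid top rel M: n 13.2 ex -2.7 ey -0.9 (home 7, ledge 15) tilt err ex 1.7 ey -2.9 deg
bar rect [-1.5 -1.3] [22.3 78.1] angle about n -7.2 (need ~-10.0)
```

View pics/side16.png

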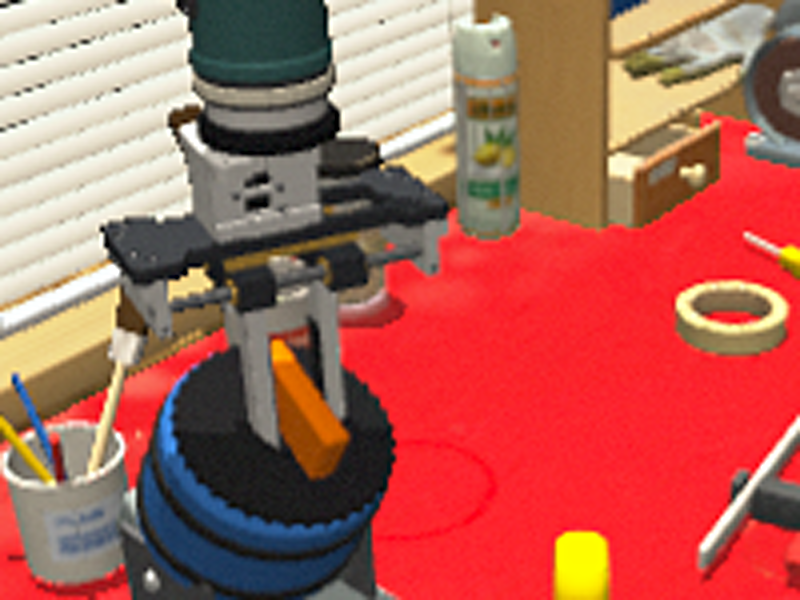

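Partly dropped: the flange top went from 15.1 to 13.2 mm, with the bar at −7°. A few degrees more are needed.

```bash
python3 -m inch '[{"linear":[0,0.01,0],"twist":-0.03,"gripper":0.22},{"linear":[0,0.01,0],"twist":-0.06,"gripper":0.22},{"linear":[0,0.01,0],"twist":-0.08,"gripper":0.22},{"linear":[0,0.01,0],"twist":-0.08,"gripper":0.22},{"linear":[0,0.01,0],"twist":-0.08,"gripper":0.3},{"linear":[0,0.01,0],"twist":-0.08,"gripper":0.3},{"linear":[0,0.01,0],"twist":-0.08,"gripper":0.3}]'; python3 st.py side17
```

```text
time: 11.97
tool_pos: [0.507, 0.1545, 0.2145]
ee_rot: [-3.141, -0.0, -0.528]
wrist_force: [-0.4, 0.5, -0.3]
width: 0.0283
G tool rel M: n 37.6 ex -0.7 ey -1.0 [-0.2  0.1 -0.8] [ 0.04  0.04 -0.  ]
inl 975 lid n [-0.465  0.14   0.874] tilt 29.0 az 163.3 r 67.2 top centre [0.5166 0.1539 0.1875]
lid top rel M: n 11.9 ex -4.3 ey -0.3 (home 7, ledge 15) tilt err ex 1.3 ey 4.5 deg
bar rect [ 0.4 -2. ] [24.3 79.2] angle about n -11.3 (need ~-10.0)
```

At −7° the +ey side stayed high and at −11° the −ey side did, so the right angle lies between, at about −9°. The lid has also slid about 4 mm downhill. I'll set the jaws to −9°, re-centre the lid, and release.

```bash
python3 -m inch '[{"linear":[0,0,0],"twist":0.1,"gripper":0.3},{"linear":[0,0,0],"twist":0.2,"gripper":0.3},{"linear":[0,0,0],"twist":0.2,"gripper":0.0},{"linear":[0,0,0],"twist":0.2,"gripper":0},{"linear":[0,0,0],"twist":0.2,"gripper":0},{"linear":[0.02,0,0.01],"twist":0.2,"gripper":0},{"linear":[0.04,0,0.03],"twist":0.2,"gripper":0},{"linear":[0.04,0,0.03],"twist":0.2,"gripper":0}]'; python3 st.py side18
```

```text
time: 12.68
tool_pos: [0.5102, 0.1544, 0.2167]
ee_rot: [3.141, 0.002, -0.319]
wrist_force: [-1.7, -0.5, -2.3]
width: 0.0177
G tool rel M: n 37.9 ex 3.2 ey -0.6 [-2.2 -0.2 -3. ] [0.15 0.51 0.12]
inl 1016 lid n [-0.46   0.141  0.876] tilt 28.8 az 163.0 r 67.1 top centre [0.5205 0.1544 0.19  ]
lid top rel M: n 12.2 ex 0.2 ey 0.7 (home 7, ledge 15) tilt err ex 1.5 ey 4.5 deg
bar rect [-3.6 -0.1] [19.2 73.9] angle about n -9.4 (need ~-10.0)
```

View pics/side18.png

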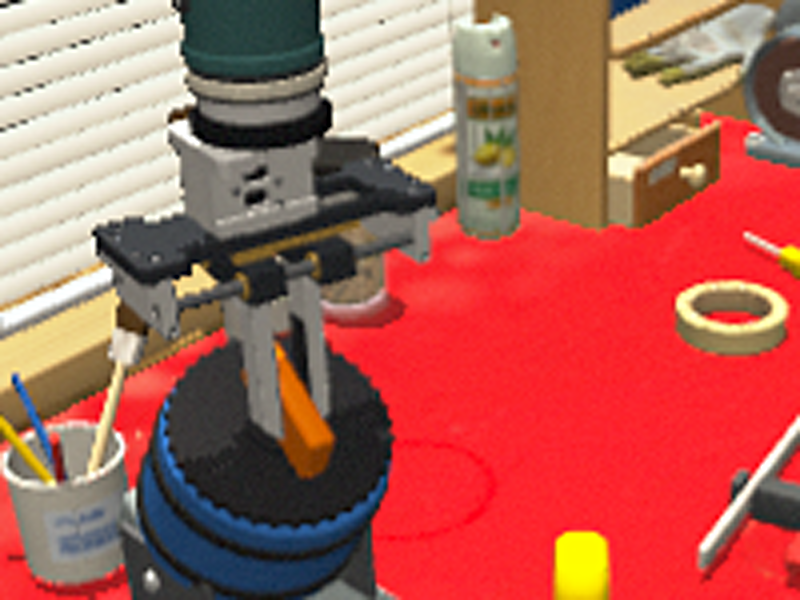

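Centred now (0.2, 0.7 mm) at −9.4°. Releasing to let it drop.

```bash
python3 -m inch '[{"linear":[0,0,0],"twist":0,"gripper":0.3},{"linear":[0,0,0],"twist":0,"gripper":0.3},{"linear":[0,0,0],"twist":0,"gripper":0.3}]'; python3 st.py side19
```

```text
time: 12.98
tool_pos: [0.5115, 0.1544, 0.2184]
ee_rot: [-3.14, -0.003, -0.319]
wrist_force: [1.0, -0.4, 0.5]
width: 0.0277
G tool rel M: n 38.8 ex 5.1 ey -0.4 [-0.4 -0.4  0.6] [ 0.08 -0.02 -0.02]
inl 955 lid n [-0.493  0.069  0.867] tilt 29.9 az 172.1 r 67.0 top centre [0.5203 0.1554 0.1839]
lid top rel M: n 7.1 ex -3.2 ey 1.7 (home 7, ledge 15) tilt err ex 0.1 ey 0.2 deg
bar rect [-1.1 -1.5] [22.5 77.8] angle about n -13.7 (need ~-10.0)
```

View pics/side19.png

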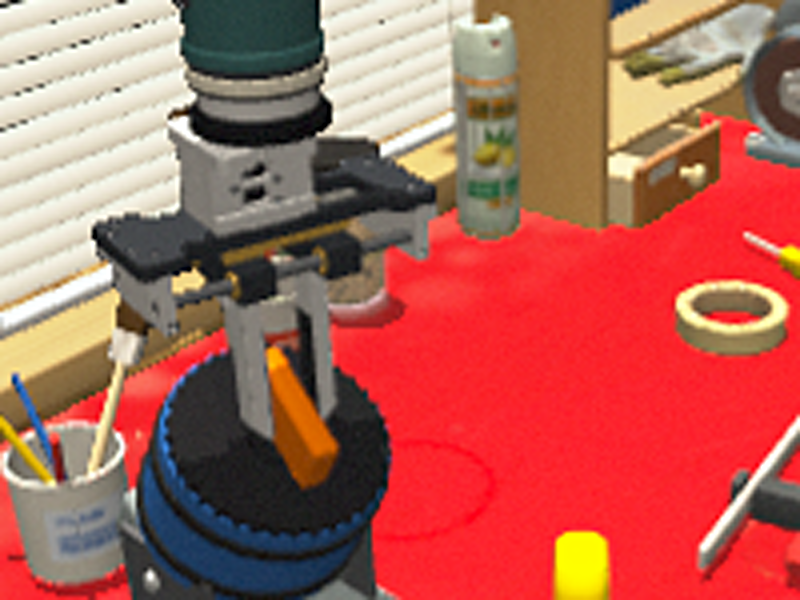

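Home: the flange top is 7.1 mm above the rim plane and the tilt errors are within 0.2°. I'll back off with the jaws wider, straight up, then check.

```bash
python3 -m inch '[{"linear":[0,0,0],"twist":0,"gripper":0.5},{"linear":[0,0,0],"twist":0,"gripper":0.5},{"linear":[0,0,0.1],"twist":0,"gripper":0.5},{"linear":[0,0,0.3],"twist":0,"gripper":0.5},{"linear":[0,0,0.6],"twist":0,"gripper":0.5},{"linear":[0,0,1],"twist":0,"gripper":0.5},{"linear":[0,0,1],"twist":0,"gripper":0.5}]' && python3 -m inch '[{"linear":[-0.1,-0.3,0],"twist":0,"gripper":0.5},{"linear":[-0.2,-0.6,0],"twist":0,"gripper":0.5},{"linear":[-0.2,-1,0],"twist":0,"gripper":0.5},{"linear":[-0.2,-1,0],"twist":0,"gripper":0.5}]' && python3 -m inch '[{"linear":[0,-0.3,0],"twist":0,"gripper":0.5},{"linear":[0,-0.6,0],"twist":0,"gripper":0.5},{"linear":[0,-1,0],"twist":0,"gripper":0.5},{"linear":[0,-1,0],"twist":0,"gripper":0.5}]'
sed 's/^o=.*/o=robot.get_obs(); G=M+.03*n/' st.py > st2.py; python3 st2.py side20; python3 -c "
from h import *
save(snap('side'),'side21.png',sc=1.5); save(snap('top'),'top21.png',sc=1.5)"
```

```text
time: 13.62
tool_pos: [0.5128, 0.1548, 0.3274]
ee_rot: [-3.134, -0.014, -0.318]
wrist_force: [-0.7, 0.4, 1.2]
width: 0.0472
time: 13.95
tool_pos: [0.4906, 0.0491, 0.3189]
ee_rot: [3.139, -0.004, -0.325]
wrist_force: [0.3, 0.7, 0.3]
width: 0.0472
time: 14.28
tool_pos: [0.4907, -0.0509, 0.3179]
ee_rot: [3.138, -0.002, -0.326]
wrist_force: [-0.7, -0.2, -0.1]
width: 0.0474
G tool rel M: n 30.0 ex -0.0 ey 0.0 [ 0.4 -0.5  0.4] [0.08 0.02 0.01]
inl 1048 lid n [-0.493  0.069  0.867] tilt 29.9 az 172.0 r 67.3 top centre [0.5211 0.1554 0.1844]
lid top rel M: n 7.1 ex -2.2 ey 1.8 (home 7, ledge 15) tilt err ex 0.1 ey 0.2 deg
bar rect [-0.1 -0.1] [19.8 79.7] angle about n -8.2 (need ~-10.0)
```

View pics/side20.png

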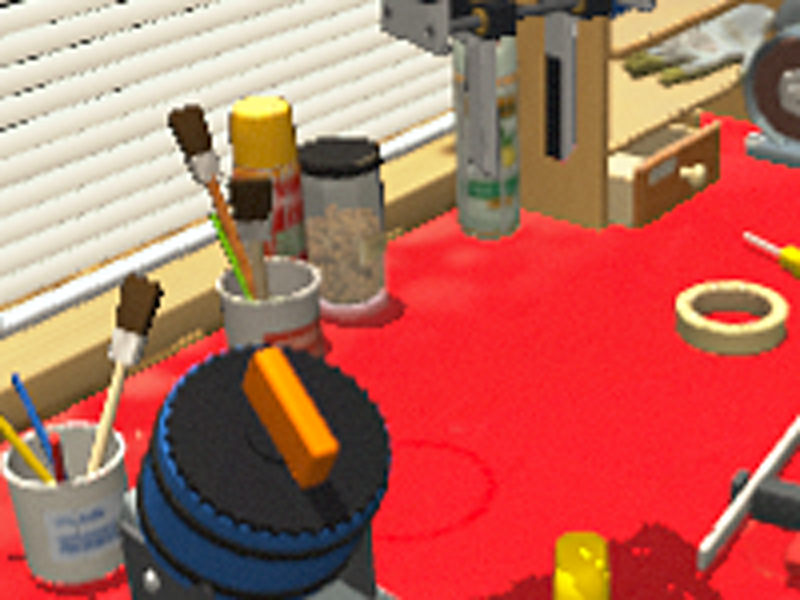

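View pics/side21.png

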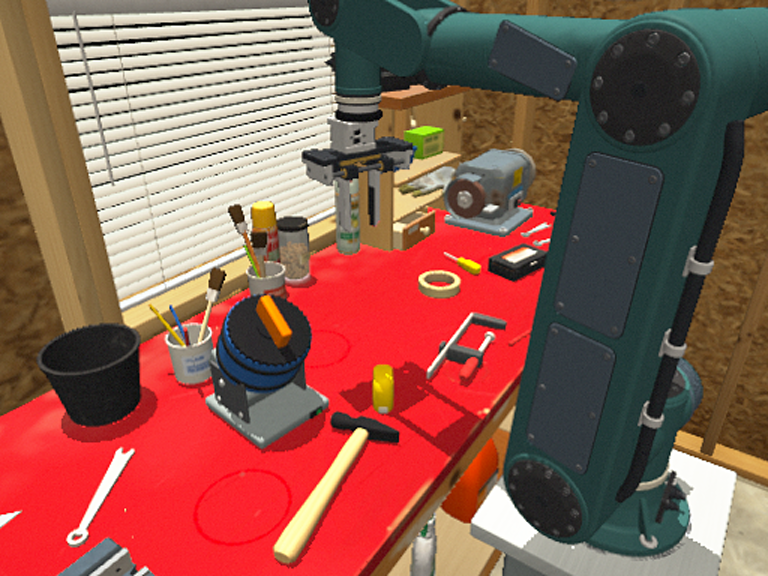

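View pics/top21.png

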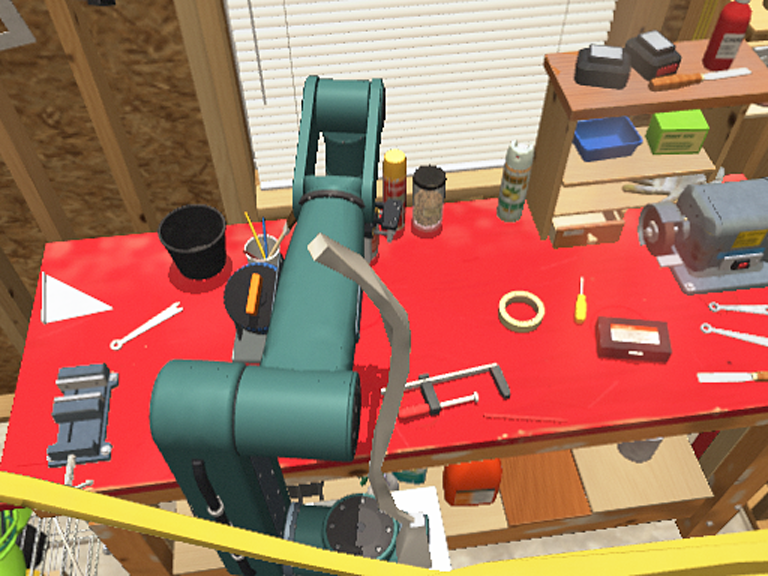

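The side view shows the lid flush in the mouth at about (176,228), its bar at −8°. The tape measure at (256,259), hammer, clamp and masking tape are where they were. The arm is clear, so I'm handing in.

```bash
python3 -c "
from bench import robot
print(robot.close_job())"
```

```text
the job is handed in; nothing more can be done
None
```

The lid is seated in the drum mouth with its flange flush on the rim. The job was handed in at about 14.5 s of robot time, with the arm clear of everything.

**What I did:**
- **Tilt:** I gripped the lid by its bar and tilted it in the jaws by pressing its far edge lightly on the drum's near rim.
- **Placing:** I lowered it along the drum axis onto the ledge, where the flange top measured 15.1 mm above the rim (15 expected).
- **Turning:** I turned it with the jaws loosely round the bar. At about −7° and again at −11° it dropped only partway, leaning to opposite sides. I re-gripped it at −9°, moved it about 4 mm uphill to centre it, and released it. It then dropped fully.

**Last checks, with the gripper withdrawn:**
- **Seating:** the flange top is 7.1 mm above the rim plane (7 is home), and its tilt is within 0.2° of the drum's.
- **Centring:** the lid measures about 2 to 3 mm off centre, mostly downhill. This is within the 3 mm clearance and the camera's error.
- **Tools and tape:** by eye, they look unmoved in the last pictures; I did not measure them.
- **Forces:** readings taken at the end of each move stayed below about 15 N.

**Disagreements:**
- The tool's own position and the camera differed by 3 to 4 mm sideways, so I judged the fit by the lid and drum as seen in the same picture.
- The bar angle read −13.7° with the fingers partly hiding it and −8.2° in the clear view.

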